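# Push the cup carrier between the guide posts into the sealer's dock

### The arm

A 6-joint arm with a two-finger parallel gripper is mounted at the origin on the work surface. World frame = base frame: x ahead of the robot, y to its left, z up, the work surface at z = 0. Lengths are in m, angles in rad, forces in N, time in s.
With the tool pointing down it reaches from about 0.35 to 0.975 m from the base axis. Payload 7.1 kg.
Tool frame: the origin (TCP) lies midway between the tips of the shut fingers; the grasp point (between the pads) lies 19 mm behind it; z points along the fingers, y is the direction in which the jaws open and shut (so a half turn about z gives the same grasp; the last joint's range is limited). The gripper opens to 88 mm and grips with 3 to 60 N. Pads are 20 mm wide; open, the fingers measure 115 mm over their backs; the gripper's body (75 mm by 178 mm) begins 61 mm behind the grasp point.
Start: joints at [1.29, 0.423, 1.63, -0, 1.089, -0.019], TCP at [0.162, 0.604, 0.223] pointing down, gripper open.
Joint ranges: [-3, 3], [-0.9, 2.11], [0.09, 2.58], [-1.31, 4.45], [0.11, 2.69], [-2.54, 2.54]. Speed limits (rad/s): [2.39, 2.39, 3.01, 3.14, 3.14, 3.14].

### API

Orientations are given as a rotation vector (axis times angle).
In Python, from plant import ctrl, open_gripper, grab, ik, read_camera, calibration, models, readout gives the robot as it stands. Calls block until the motion is done:
- ctrl.reach(position, orientation): joint-space move of the TCP to a pose.
- ctrl.line_to(position, rot=None, v=0.15): straight line of the TCP; rot=None keeps the orientation; v is the mean speed in m/s.
- ctrl.move_j(angles): joint-space move.
- open_gripper() and grab(grip_force=None): open the fingers fully, or close them until they stop; grip_force is the grip in N (None keeps the last).
- ctrl.hold(seconds).
- ik(position, orientation): joint angles nearest the present ones, or None.
- read_camera(name): name is "scene" or "side" or "wrist"; returns (picture, depth): 420x560x3 uint8, red, green, blue; 420x560 float32, m along the optical axis (not along the pixel's ray), 0 where there is no reading.
- calibration(name): a dict with "intrinsics" (3x3 intrinsics, pixels), "k1" (the pictures are not rectified: a ray, as slopes to the right and down, at radius r is drawn at 1 + k1 r^2 times it, then the intrinsics apply), "extrinsics" (4x4, takes a point from world to camera coordinates). Camera axes: x right, y up, looking along -z (the intrinsics and any distortion apply to the point x, -y, -z); pixel columns grow to the right and rows downward; lengths in m; the calibration is good to about 2 mm. A picture is of the moment at which its call begins: read the wrist's pose just before it. calibration takes no time and is no camera call; for the wrist camera it gives the pose at the moment of the call.
A pose or a line that the arm cannot do raises ctrl.Unreachable and nothing moves.
- ctrl.sign_off(): hands the job in, once; it reports no verdict.
Trained networks look in the newest picture that a camera, given by its name, has taken for a name from the list of things; names that differ only in an ending like _2 or _b are one class to them, and where a whole thing is asked for, a point or a joint stands for the part that bears it (a point fixed in the world has none). Each returns a list of dicts, best first, with "conf" (0 to 1); they miss things now and then, are a little off and sometimes report something else, mostly with a low value. They report only what shows in the picture. A call takes as long as a camera call. They do not tell look-alikes from the thing itself.
- models.boxes_of(thing, camera): "location" ([x, y, z] in m, in world coordinates, good to about 4 mm: the middle of the surface that is visible of it).
- models.tip_of(thing, camera): "location" ([x, y, z] in m, in world coordinates, good to about 4 mm: a listed point, or the origin of a listed thing).
Readings, each from a call of its own:
- readout.current_time(): time.
- readout.current_joint_pos(): joint angles.
- readout.current_joint_vel(): joint speeds.
- readout.current_joint_torque(): joint torques, N m.
- readout.current_eef_pos(): TCP position.
- readout.current_tool_rot(): TCP orientation.
- readout.current_contact_force(): force on the tool from outside, world axes, zero at the start.
- readout.current_ft_torque(): the same for the moment, N m.
- readout.current_width(): finger opening in m.
Only numpy, scipy, OpenCV 4.12 (cv2) and the standard library are available. Lean on these libraries where they do the work, as an engineer would, in place of code of your own. Each camera call takes 0.05 s, during which the arm holds its last target. There are 200 camera calls.

### The job

Push the blue cup carrier, with the sauce cup standing in it, along the counter through the narrow gap between the two red-topped guide posts (not around them) until it is fully home against both faces of the black V-shaped stop, then back the hand off. Only push it: do not lift or tip the carrier, do not touch the sauce cup in it, and leave the other things on the counter where they are.

Things in the scene. Friction and masses are not known exactly. Their poses are not given: they have to be found in the camera images.
- carrier: Cup carrier, loose, 0.28 to 0.56 kg: blue plastic disc, 96 mm diameter, 18 mm high, upright round rim; on it a white collar (80 mm outside, 66 inside, 10 mm high) in which the sauce cup stands. Origin: centre of its underside, z up. Slides on the counter under a few N. Starts 140 to 180 mm before the line between the posts (dock -x side), up to 50 mm either side of the dock's middle line.
- sauce_cup: Filled amber sauce cup with an orange lid, 63 mm diameter at the lid, 42 mm high, 60 g; it stands loose inside the carrier's collar, its top 60 mm above the counter. Origin at the centre of its underside, z up. Not to be touched.
- dock: Sealer's infeed dock, fixed: two round red-topped guide posts (40 mm diameter, 49 mm high, centres at dock y = +71 and -71 mm, x = 0; gap 102 mm), then a black V stop (two bars 56 mm long, 16 thick, 30 high, turned 35 degrees inwards). Origin on the counter midway between the posts; x points through the gap to the stop, 0.9 to 1.8 rad anticlockwise from world x; y left, z up. The grey lane mat is flush.
- gate (a point): Point on the counter midway between the two guide posts (the dock's origin; axes as the dock).
- seat (a point): Point on the counter where the carrier's centre lies when it rests against both faces of the V stop: 105 mm beyond the gate along dock x.
- spare_cup: A second, identical amber sauce cup with orange lid (63 mm diameter, 42 mm high) standing on the counter on the left of the posts, 150 to 180 mm from the dock's middle line. Leave alone. Origin at the centre of its underside.
- soy_bottle: Amber sauce bottle with yellow label and red cap, 60 mm diameter, 190 mm high, standing beyond the V stop to its left, about 195 mm past the gate. Leave alone. Origin at the centre of its underside.
- chilli_bottle: Red bottle with white cap, 60 mm diameter, 170 mm high. Leave alone. Origin at the centre of its underside.
- jar: Glass jar with steel lid, 72 mm diameter, 90 mm high. Leave alone. Origin at the centre of its underside.
- tin: Open aluminium pot with two side handles, 100 mm diameter, 70 mm high. Leave alone. Origin at the centre of its underside.
- spoon: Steel spoon with a wooden handle, lying on the counter to the robot's left. Leave alone. Origin under its middle.
Not all that is in view belongs to the job. Of the things that look like the carrier, take the one that is farthest to the robot's right at the start.

How it is judged:
On the way:
1. the carrier, flat on the counter, is between the two guide posts (x of carrier in the frame of dock between -0.025 and 0.03 m and not (y of carrier in the frame of dock above 0.01 m or y of carrier in the frame of dock below -0.01 m) and height (world z) of carrier below 0.005 m), for 0.05 s.
At the end, for the whole second after the job is handed in: The carrier lies flat on the counter and at rest with its centre within 7 mm of the seat point against the V stop, the sauce cup stands upright in its collar, and every other loose thing is within 20 mm of where it began (horizontal distance between carrier and seat below 0.007 m and linear speed of carrier below 0.01 m/s and height (world z) of carrier below 0.005 m and angle between carrier's own z axis and vertical below 0.06 rad and horizontal distance between sauce_cup and carrier below 0.01 m and height (world z) of sauce_cup below 0.028 m and angle between sauce_cup's own z axis and vertical below 0.15 rad and distance of each of spare_cup, soy_bottle, chilli_bottle, jar, tin, spoon from where it was at the start of the episode below 0.02 m); the robot touches nothing.
It fails at once if the carrier is lifted off the counter or tipped (height (world z) of carrier above 0.006 m or angle between carrier's own z axis and vertical above 0.1 rad).
It fails at once if the robot touches the sauce cup in the carrier (contact force between any of the fingers, the arm and sauce_cup above 0.3 N).
It fails at once if the sauce cup tips or leaves the carrier (angle between sauce_cup's own z axis and vertical above 0.35 rad or horizontal distance between sauce_cup and carrier above 0.02 m).
It fails at once if the carrier goes around the posts instead of between them (x of carrier in the frame of dock above 0 m and (y of carrier in the frame of dock above 0.03 m or y of carrier in the frame of dock below -0.03 m)).
It fails at once if another thing on the counter is pushed away (distance of any of spare_cup, soy_bottle, chilli_bottle, jar, tin, spoon from where it was at the start of the episode above 0.02 m).
It also fails if it takes over 43 s, if anything falls off the work surface, if the arm or the gripper's body presses on something with over 40 N, if the wrist force passes 120 N, or if a joint passes its speed limit or range.

## Working session

There is one attempt and no reset: what is moved stays moved. The work goes in short steps, each a Python script; the robot and the scene stay as the last script left them, time stands still between calls to the robot, and variables do not carry over. Pictures are saved under pics/ and viewed, about 8 in all and at most 12, crops included, and the job is handed in when it is done.

```bash
mkdir -p pics; ls; python3 - <<'E'
from plant import *
import cv2,numpy as np
for c in ["scene","side"]:
    p,d=read_camera(c); cv2.imwrite(f"pics/{c}0.png",p[:,:,::-1]); np.save(f"pics/{c}d.npy",d)
    for t in ["carrier","dock","gate","seat","spare_cup","sauce_cup","soy_bottle","chilli_bottle","jar","tin"]:
        f=models.boxes_of if t not in("gate","seat") else models.tip_of
        g=models.tip_of
        print(c,t,[(np.round(r["location"],3).tolist(),round(r["conf"],2)) for r in g(t,c)])
    print(calibration(c))
print(readout.current_time(),readout.current_tool_rot())
E
```

```text
pics
scene carrier [([0.364, -0.021, 0.006], 0.9), ([0.542, -0.099, -0.002], 0.68), ([0.754, -0.014, -0.002], 0.67), ([0.747, 0.131, 0.003], 0.65)]
scene dock [([0.56, 0.057, -0.001], 0.62)]
scene gate [([0.562, 0.059, -0.002], 0.83)]
scene seat [([0.553, 0.165, 0.002], 0.89)]
scene spare_cup [([0.406, 0.107, -0.002], 0.64)]
scene sauce_cup [([0.543, -0.108, 0.02], 0.59)]
scene soy_bottle [([0.422, 0.263, 0.002], 0.86), ([0.26, 0.297, -0.005], 0.3)]
scene chilli_bottle [([0.376, 0.46, -0.002], 0.94)]
scene jar [([0.385, -0.429, -0.002], 0.64)]
scene tin [([0.628, -0.418, -0.001], 0.55)]
{'intrinsics': array([[407.43183293,   0.        , 280.96099126],
       [  0.        , 407.43183293, 207.79346109],
       [  0.        ,   0.        ,   1.        ]]), 'k1': -0.02386937676609215, 'extrinsics': array([[-0.85118286,  0.52486371,  0.00241444,  0.4209527 ],
       [-0.45626703, -0.74219625,  0.49088198,  0.23433816],
       [ 0.25943812,  0.4167287 ,  0.87122273, -1.45527235],
       [ 0.        ,  0.        ,  0.        ,  1.        ]])}
side carrier [([0.362, -0.021, 0.001], 0.94), ([
[... 429 characters left out ...]
lli_bottle [([0.376, 0.464, -0.0], 0.85), ([0.553, 0.167, -0.005], 0.54)]
side jar [([0.388, -0.432, -0.001], 0.76), ([0.543, -0.1, -0.001], 0.63)]
side tin [([0.63, -0.419, 0.002], 0.63)]
{'intrinsics': array([[530.79324859,   0.        , 283.28560958],
       [  0.        , 530.79324859, 218.76028006],
       [  0.        ,   0.        ,   1.        ]]), 'k1': -0.17096652547503596, 'extrinsics': array([[-0.97497461, -0.22088329, -0.02520079,  0.47848002],
       [ 0.09066268, -0.49854245,  0.86211119, -0.0847133 ],
       [-0.20298962,  0.83825175,  0.5060921 , -1.35021317],
       [ 0.        ,  0.        ,  0.        ,  1.        ]])}
1.1 [-4.10081669e-01 -3.11468822e+00  5.48914537e-05]
```

View pics/scene0.png

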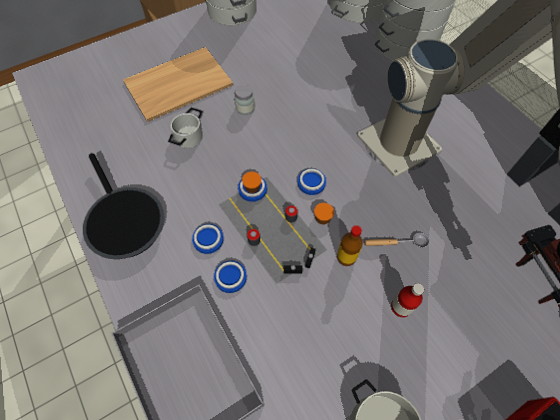

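View pics/side0.png

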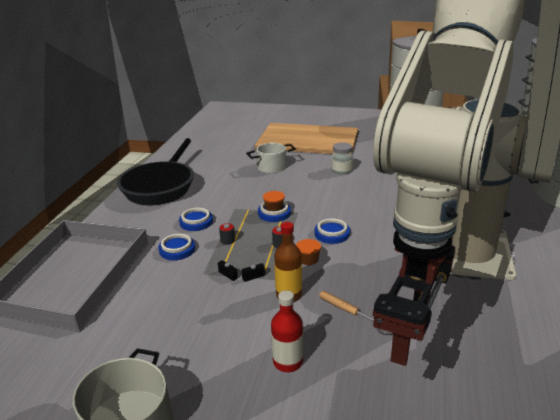

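Candidates that look like the carrier, in scene pixels: (252,187) with the cup, plus empty ones at (311,181), (208,238) and (230,277). The one at (252,187) has the lowest world y (-0.10), so it is farthest right, and it also holds the cup. Next I measure precisely and make one close crop.

View pics/scene1.png

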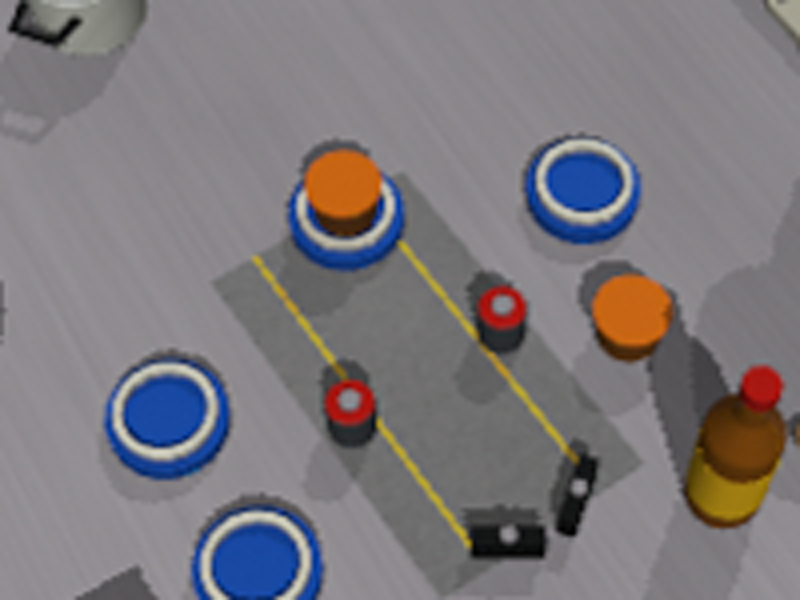

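```bash
cat >>h.py <<'E'
from scipy.spatial.transform import Rotation as Ro
# dock frame from the scene camera (post tops)
PR,PL=np.array([.6331,.0647]),np.array([.4929,.0563])
G=(PR+PL)/2; Y=(PL-PR)/np.linalg.norm(PL-PR); X=np.array([Y[1],-Y[0]])
def todock(w): return np.array([(w-G)@X,(w-G)@Y])
def toworld(d): return G+d[0]*X+d[1]*Y
def carrier(near=None):
    p,_=read_camera("scene")
    b=blobs("scene",p,(7,150,120),(16,255,255),.06,np.array(near),.04)
    return todock(b[0][2]),b[0][1],p
def rot(a):  # a: push heading in the dock frame
    d=np.cos(a)*X+np.sin(a)*Y; x=np.r_[d,0]; z=np.array([0,0,-1.])
    return Ro.from_matrix(np.c_[x,np.cross(z,x),z]).as_rotvec()
E
python3 - <<'E'
from h import *
np.set_printoptions(precision=4,suppress=True)
c,a,_=carrier([.545,-.1]); print("carrier dock",c,a,"dock ang",np.arctan2(X[1],X[0]),G)
tgt=np.array([-.07,0]); h=np.arctan2(*(tgt-c)[::-1]); d=np.array([np.cos(h),np.sin(h)])
q=toworld(c-.1*d); print(h,q)
p0=readout.current_eef_pos()
grab(10)
ctrl.line_to([*p0[:2],.33],v=.3)
ctrl.reach([*q,.2],rot(h))
ctrl.line_to([*q,.03],v=.2); ctrl.line_to([*q,.008],v=.06)
print(readout.current_eef_pos(),readout.current_joint_pos(),readout.current_width(),readout.current_contact_force(),readout.current_time())
c,a,p=carrier(toworld(c)); print(c,a)
u,v=proj("scene",[.55,-.03,.02]).astype(int); cv2.imwrite("pics/s2.png",cv2.resize(p[v-75:v+75,u-100:u+100,::-1],None,fx=4,fy=4))
E
```

```text
carrier dock [-0.1594  0.027 ] 254 dock ang 1.6306391964944327 [0.563  0.0605]
-0.2928730839358083 [ 0.5225 -0.1975]
[ 0.5222 -0.1974  0.0076] [-0.3827  0.6558  1.8739 -0.      0.6127 -0.1497] 0.000416607015441564 [0.36   0.3472 0.5134] 7.725
[-0.1595  0.027 ] 255
```

View pics/s2.png

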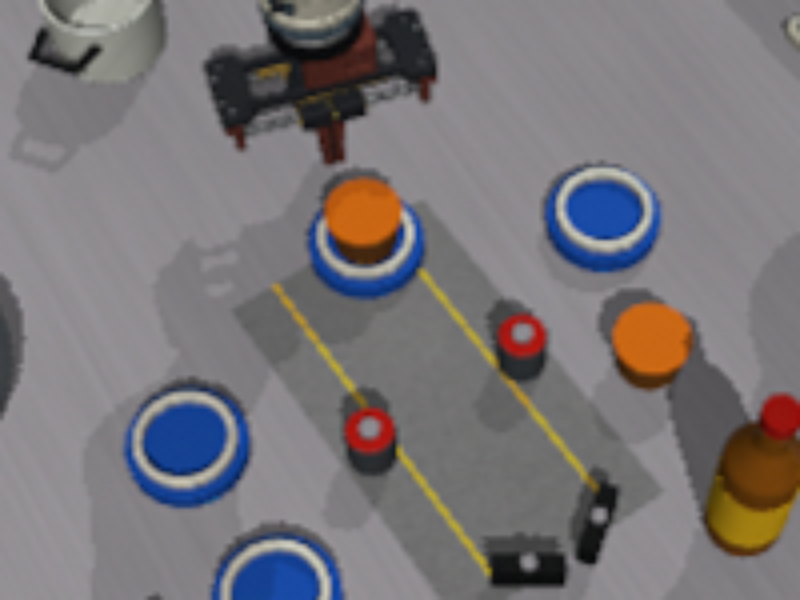

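The closed finger at crop (332,145) sits behind the carrier at (365,240), and the lane ahead is clear. I'll start with two short corrective pushes.

```bash
cat >>h.py <<'E'
OFF=.058
def step(c,tgt,L,v=.06,back=.012):
    """re-aim behind carrier centre c (dock), push L along the line to tgt, back off, measure"""
    h=np.arctan2(*(np.array(tgt)-c)[::-1]); d=np.array([np.cos(h),np.sin(h)])
    ctrl.line_to([*toworld(c-(OFF+back)*d),.008],rot(h),v=.08)
    ctrl.line_to([*toworld(c-(OFF-L)*d),.008],v=v)
    f=readout.current_contact_force()
    ctrl.line_to([*toworld(c-(OFF+back-L)*d),.008],v=.1)
    n,a,p=carrier(toworld(c+L*d))
    print("h %.3f aim"%h,np.round((c+L*d)*1e3,1),"got",np.round(n*1e3,1),a,"f",np.round(f,1),"t",readout.current_time())
    return n,p
E
python3 - <<'E'
from h import *
c,a,p=carrier([.545,-.1])
for i in range(2): c,p=step(c,[-.07,0],.03)
np.save("c.npy",c)
E
```

```text
h -0.293 aim [-130.8   18.3] got [-128.6   18.2] 265 f [ 0.6 -0.9 -0.3] t 9.5167
h -0.301 aim [-100.     9.3] got [-98.    7.5] 275 f [-0.2  0.9  0.5] t 10.9333
```

```bash
sed -i 's/^OFF=.058/OFF=.060/' h.py; python3 - <<'E'
from h import *
c=np.load("c.npy")
c,p=step(c,[-.05,0],.025)
c,p=step(c,[-.035,0],.02)
c,p=step(c,[.03,0],.02)
np.save("c.npy",c)
u,v=proj("scene",[.55,.03,.02]).astype(int); cv2.imwrite("pics/s3.png",cv2.resize(p[v-75:v+75,u-100:u+100,::-1],None,fx=4,fy=4))
for n,lo in (("red",(0,120,90)),):
  for b in blobs("scene",p,lo,(6,255,255),.049,G,.1): print(b)
E
```

```text
h -0.155 aim [-73.3   3.6] got [-75.4   5.4] 282 f [-0.4  0.1 -0.1] t 12.3083
h -0.133 aim [-55.6   2.8] got [-59.2   2.5] 286 f [ 0.9 -0.4 -0.1] t 13.5583
h -0.028 aim [-39.2   2. ] got [-45.   2.] 289 f [-0.3 -0.3 -0.1] t 14.8167
(array([0.63412983, 0.0656999 ]), np.int32(87), array([0.63306067, 0.0647061 ]), array([252.86206897, 234.40229885]))
(array([0.49336921, 0.05645553]), np.int32(78), array([0.49319958, 0.05401442]), array([290.8974359 , 210.58974359]))
```

View pics/s3.png

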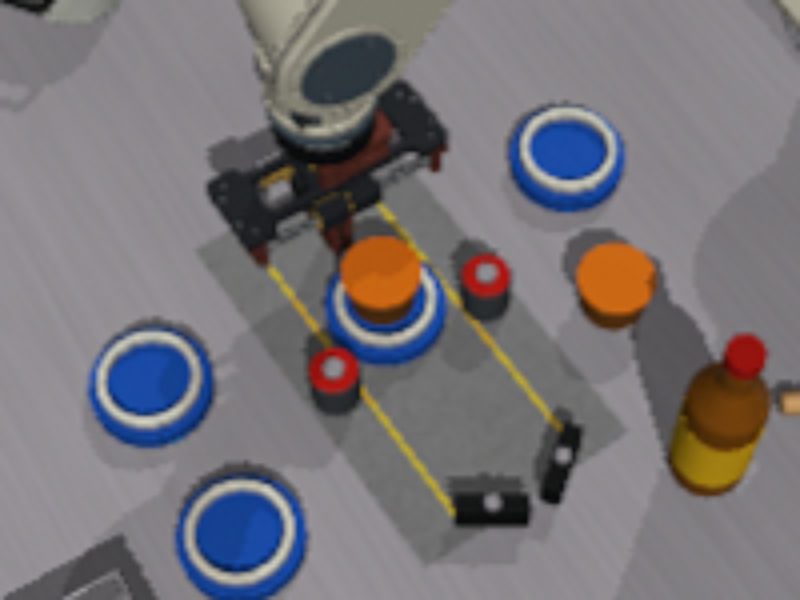

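```bash
python3 - <<'E'
from h import *
c=np.load("c.npy"); w=toworld(c); print("scene lid",w, "tcp dock",todock(readout.current_eef_pos()[:2]),"expected",c[0]-.0,readout.current_eef_pos())
p,_=read_camera("side"); b=blobs("side",p,(7,150,120),(16,255,255),.06,w,.04)
print("side lid",b[0][2],b[0][1],"dock",todock(b[0][2]))
for cam in ("scene","side"):
  if cam=="scene": read_camera("scene")
  for t in ("carrier","sauce_cup"):
    print(cam,t,[(np.round(todock(np.array(r["location"][:2])),4),round(r["conf"],2)) for r in models.tip_of(t,cam) if np.hypot(*(np.array(r["location"][:2])-w))<.06])
p,_=read_camera("scene"); 
for b in blobs("scene",p,(7,150,120),(16,255,255),.06,w,.04): print("lid",todock(b[0]),todock(b[2]),b[1],b[3])
E
```

```text
scene lid [0.5637395  0.01550386] tcp dock [-0.11153626  0.00409402] expected -0.04495982549483394 [ 0.56558398 -0.05108145  0.00797445]
side lid [0.55963721 0.02021283] 235 dock [-0.04001394  0.00576623]
scene carrier [(array([-0.036 ,  0.0009]), 0.8)]
scene sauce_cup [(array([-0.0496,  0.0024]), 0.84)]
side carrier [(array([-0.037 , -0.0006]), 0.66)]
side sauce_cup [(array([-0.0412,  0.0016]), 0.61)]
lid [-0.04412453  0.00224761] [-0.04495983  0.00195291] 288 [264.70138889 209.57638889]
```

The cup appears to be settling backwards in its collar, because the lid estimate lags while TCP-to-carrier contact stays consistent. I'll measure the carrier from its blue rim instead.

```bash
cat >>h.py <<'E'
from scipy.optimize import least_squares
def rim(cam,p,near):
    """carrier centre (dock) from support function of the blue silhouette, front half"""
    m=cv2.inRange(cv2.cvtColor(p,cv2.COLOR_RGB2HSV),(105,110,40),(130,255,255))
    c0=proj(cam,[*near,.01]); ys,xs=np.where(m>0); px=np.c_[xs,ys].astype(float)
    px=px[np.hypot(*(px-c0).T)<45*(1 if cam=="side" else .8)]
    th=np.linspace(0,2*np.pi,90); ci=np.c_[np.cos(th),np.sin(th)]*.048
    a=np.radians(np.arange(0,181,15)); n=np.c_[np.cos(a),np.sin(a)]   # down-image half
    ho=(px@n.T).max(0)+.4
    def pred(q): return (np.array([proj(cam,[q[0]+x,q[1]+y,z]) for z in (0,.018) for x,y in ci])@n.T).max(0)
    r=least_squares(lambda q:pred(q)-ho,near,loss="soft_l1",diff_step=1e-4)
    return todock(r.x),np.sqrt(np.mean(r.fun**2))
E
cat > m.py <<'E'
from h import *
for cam in("scene","side"):
    p=cv2.imread(f"pics/{cam}0.png")[:,:,::-1].copy(); print(cam,"start",rim(cam,p,np.array([.545,-.1])))
    p,_=read_camera(cam); print(cam,"now",rim(cam,p,np.array([.562,.02])))
E
python3 m.py
```

```text
Traceback (most recent call last):
  File "m.py", line 3, in <module>
    p=cv2.imread(f"pics/{cam}0.png")[:,:,::-1].copy(); print(cam,"start",rim(cam,p,np.array([.545,-.1])))
                                                                         ~~~^^^^^^^^^^^^^^^^^^^^^^^^^^^^
  File "h.py", line 56, in rim
    r=least_squares(lambda q:pred(q)-ho,near,loss="soft_l1",diff_step=1e-4)
  File "h.py", line 56, in <lambda>
    r=least_squares(lambda q:pred(q)-ho,near,loss="soft_l1",diff_step=1e-4)
                             ~~~~^^^
  File "h.py", line 55, in pred
    def pred(q): return (np.array([proj(cam,[q[0]+x,q[1]+y,z]) for z in (0,.018) for x,y in ci])@n.T).max(0)
                                   ~~~~^^^^^^^^^^^^^^^^^^^^^^^
  File "h.py", line 9, in proj
    k=calibration(c); E=k["extrinsics"]; q=E[:3,:3]@np.array(p)+E[:3,3]; s=np.array([q[0],-q[1]])/-q[2]
ValueError: time passes only in moves, steps and waits
```

```bash
sed -i 's/^import cv2,numpy as np/import cv2,numpy as np,functools\ncalibration=functools.cache(calibration)  # fixed cameras only/' h.py; sed -i 's/diff_step=1e-4/diff_step=1e-3/' h.py; python3 m.py
```

```text
scene start (array([-0.16239346,  0.02962247]), np.float64(0.1767644987433292))
scene now (array([-0.04037678,  0.00258903]), np.float64(0.2480539113667151))
side start (array([-0.16309189,  0.03017208]), np.float64(0.23264958206571357))
side now (array([-0.04082024,  0.00216444]), np.float64(0.4001199982441767))
```

Both cameras agree: the carrier is at dock (-40.5, 2.4) mm and the contact offset is about 58.5 mm. I'll use the rim measurement for the pushes through the gap.

```bash
cat >>h.py <<'E'
OFF=.0585
def carrier(near):
    r=[]
    for cam in("scene","side"):
        p,_=read_camera(cam); q,e=rim(cam,p,np.array(near))
        if e<1: r.append(q)
        if cam=="scene": P=p
    return np.mean(r,0),[np.round(x*1e3,1) for x in r],P
E
python3 - <<'E'
from h import *
c,_,p=carrier([.562,.02])
for L,t in ((.02,[.0,0]),(.02,[.03,0]),(.02,[.05,0])):
    c,p=step(c,t,L,v=.05)
    if abs(c[1])>.006: print("off"); break
np.save("c.npy",c)
u,v=proj("scene",[.55,.05,.02]).astype(int); cv2.imwrite("pics/s4.png",cv2.resize(p[v-75:v+75,u-100:u+100,::-1],None,fx=4,fy=4))
E
```

```text
h -0.063 aim [-20.6   1.3] got [-20.6   1.2] [array([-20.6,   1.2])] f [ 0.8 -0.4  0. ] t 16.775
h -0.024 aim [-0.6  0.7] got [-0.7  0.1] [array([-0.7,  0.1])] f [-0.8 -0.4  0.3] t 18.1833
h -0.001 aim [19.3  0. ] got [19.4  0.5] [array([19.4,  0.5])] f [ 0.9 -0.2 -0.1] t 19.5917
```

View pics/s4.png

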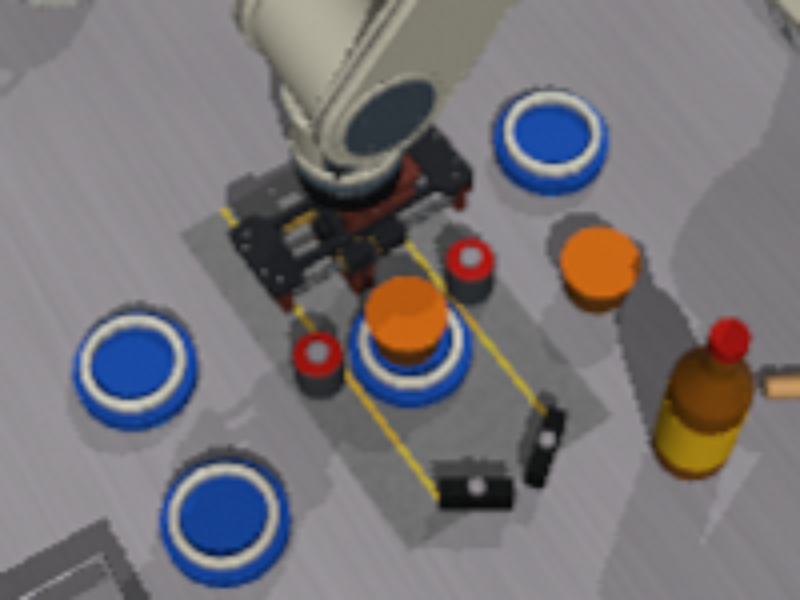

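The carrier, at crop (410,350), is past the post line and centred. Next come the final pushes toward the seat, with small force-watched increments at the end.

```bash
python3 - <<'E'
from h import *
c=np.load("c.npy")
for L in (.025,.025,.02): c,p=step(c,[.105,0],L,v=.05)
d=np.array([.105,0])-c; d/=np.linalg.norm(d); h=np.arctan2(d[1],d[0])
ctrl.line_to([*toworld(c-(OFF+.01)*d),.008],rot(h),v=.08)
s=np.linalg.norm(np.array([.105,0])-c)-.003
for k in range(10):
    ctrl.line_to([*toworld(c-(OFF-s)*d),.008],v=.04)
    f=-(readout.current_contact_force()[:2]@X); print(k,round(s*1e3,1),"f %.1f"%f)
    if f>8: break
    s+=.001
ctrl.line_to([*toworld(c-(OFF+.02-s)*d),.008],v=.1)
n,r,p=carrier(toworld([.105,0])); print("seat meas",n,r,readout.current_time()); np.save("c.npy",n)
u,v=proj("scene",[.55,.1,.02]).astype(int); cv2.imwrite("pics/s5.png",cv2.resize(p[v-75:v+75,u-100:u+100,::-1],None,fx=4,fy=4))
E
```

```text
h -0.006 aim [44.4  0.4] got [44.4  0.8] [array([44.4,  0.8])] f [0.1 0.1 0.3] t 21.1
h -0.013 aim [69.4  0.5] got [69.2  0.6] [array([69.7,  0.3]), array([68.7,  0.8])] f [ 0.2 -0.4 -0.3] t 22.6083
h -0.016 aim [89.2  0.3] got [85.6  0.5] [array([89.9,  0.4]), array([81.3,  0.7])] f [-0.6  0.6  0.2] t 24.0167
0 16.4 f 5.2
1 17.4 f 10.5
seat meas [0.09985387 0.00146226] [array([99.9,  1.5])] 25.775
```

View pics/s5.png

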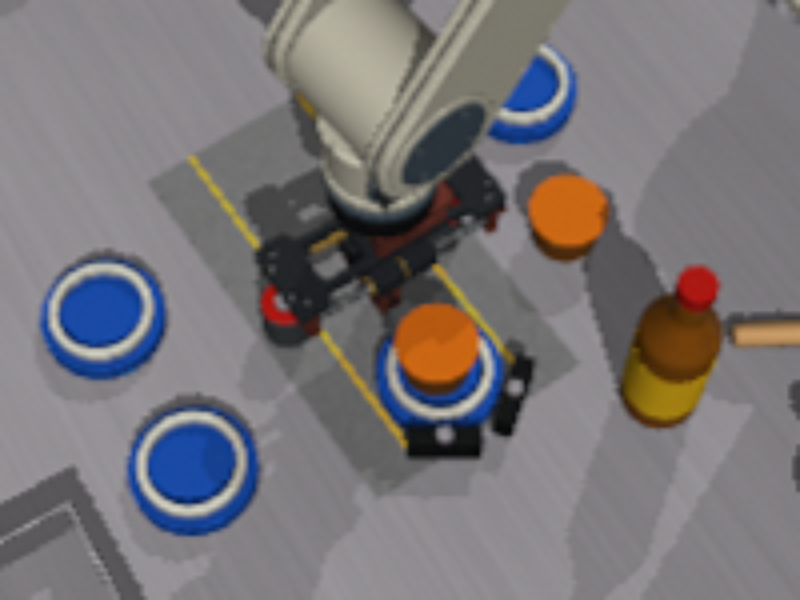

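It seems home, touching both bars at crop (445,440) and (513,390). The V hides the rim now, so that rim fit is biased. One firmer push, then a back-off, will confirm by force.

```bash
python3 - <<'E'
from h import *
ctrl.line_to([*toworld([.035,0]),.008],rot(0),v=.08)
for x in (.0435,.0445,.0455,.0465,.0475,.0485):
    ctrl.line_to([*toworld([x,0]),.008],v=.03)
    f=readout.current_contact_force(); t=todock(readout.current_eef_pos()[:2])
    print(x,"tcp",np.round(t*1e3,1),"fx %.1f fy %.1f"%(f[:2]@X,f[:2]@Y))
    if f[:2]@X<-20: break
ctrl.line_to([*toworld([.005,0]),.008],v=.1)
ctrl.line_to([*toworld([-.07,0]),.008],v=.2)
ctrl.line_to([*toworld([-.10,0]),.2],v=.25)
for cam in("scene","side"):
    p,_=read_camera(cam); cv2.imwrite(f"pics/{cam}6.png",p[:,:,::-1])
    for t in("carrier","sauce_cup","seat","soy_bottle","spare_cup"): print(cam,t,[np.round(todock(np.array(r["location"][:2]))*1e3,1) for r in models.tip_of(t,cam)][:5])
print(readout.current_time())
p=cv2.imread("pics/scene6.png");q=cv2.imread("pics/side6.png"); o=[]
for cam,i in(("scene",p),("side",q)):
    u,v=proj(cam,[.55,.13,.02]).astype(int); o.append(cv2.resize(i[v-55:v+55,u-50:u+50],None,fx=4,fy=4,interpolation=cv2.INTER_CUBIC))
cv2.imwrite("pics/s6.png",np.hstack(o))
E
```

```text
0.0435 tcp [43.4  0.4] fx -2.9 fy 0.3
0.0445 tcp [43.6  0.5] fx -7.7 fy 1.8
0.0455 tcp [43.8  0.8] fx -12.5 fy 1.6
0.0465 tcp [44.   1.1] fx -17.3 fy 3.0
0.0475 tcp [44.2  1.4] fx -21.3 fy 4.2
scene carrier [array([104.,   2.]), array([ -83.6, -186.4]), array([  59.7, -189.5]), array([-70.6, 201.2])]
scene sauce_cup [array([91.9,  0.3])]
scene seat [array([106.8,   3.4]), array([ 55. , 156.2])]
scene soy_bottle [array([207.9, 127.2])]
scene spare_cup []
side carrier [array([ -87.3, -188.8]), array([102.8,  -1.1]), array([  60.6, -189.2]), array([-66.6, 205.6])]
side sauce_cup [array([99.3, -1.1])]
side seat []
side soy_bottle [array([204.4, 130.5])]
side spare_cup [array([ 56.6, 157.8])]
30.1167
```

View pics/s6.png

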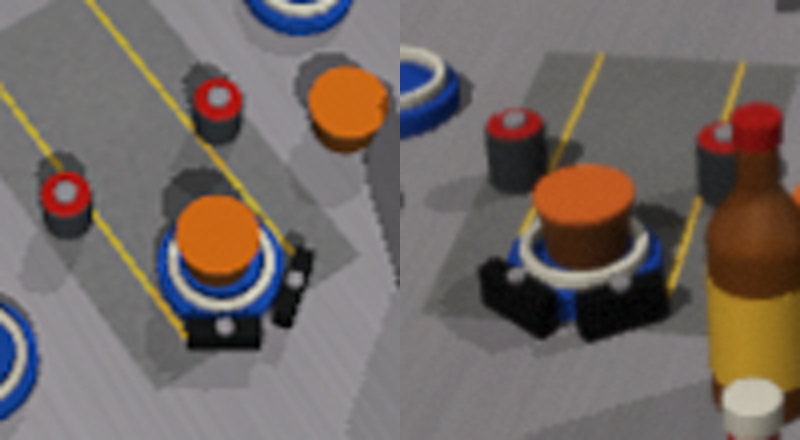

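```bash
python3 - <<'E'
from h import *
for s in("0","6"):
  for cam in("scene","side"):
    p=cv2.imread(f"pics/{cam}{s}.png")[:,:,::-1].copy()
    for b in blobs(cam,p,(7,150,120),(16,255,255),.06,toworld([.1,0]) if s=="6" else np.array([.545,-.1]),.05,60): print(s,cam,np.round(todock(b[0])*1e3,1),np.round(todock(b[2])*1e3,1),b[1])
    for b in blobs(cam,p,(7,150,120),(16,255,255),.042,toworld([.056,.157]),.05,60): print(s,cam,"spare",np.round(todock(b[0])*1e3,1),np.round(todock(b[2])*1e3,1),b[1])
E
```

```text
0 scene [-160.    28.3] [-159.4   27. ] 254
0 scene spare [ 57.2 153.8] [ 57.7 153.7] 280
0 side [-156.3   31.4] [-157.2   30.9] 189
0 side spare [ 58.5 158. ] [ 58.2 159.9] 269
6 scene [96.7  0.2] [97.   0.1] 334
6 scene spare [ 57.5 153.7] [ 57.8 153.7] 284
6 side [99.   3.2] [97.8  3.7] 302
6 side spare [ 58.5 158. ] [ 58.2 159.9] 269
```

```bash
python3 - <<'E'
from h import *
def lid(cam,p,near,z):
    m=cv2.inRange(cv2.cvtColor(p,cv2.COLOR_RGB2HSV),(5,130,90),(18,255,255))
    c0=proj(cam,[*near,z]); ys,xs=np.where(m>0); px=np.c_[xs,ys].astype(float); px=px[np.hypot(*(px-c0).T)<22]
    th=np.linspace(0,2*np.pi,90); ci=np.c_[np.cos(th),np.sin(th)]*.0315
    a=np.radians(np.arange(180,361,15)); n=np.c_[np.cos(a),np.sin(a)]; ho=(px@n.T).max(0)+.4
    f=lambda q:(np.array([proj(cam,[q[0]+x,q[1]+y,z+q[2]*0]) for x,y in ci])@n.T).max(0)-ho
    r=least_squares(f,[*near,0],diff_step=1e-3,loss="soft_l1"); return np.round(todock(r.x[:2])*1e3,1),np.round(np.sqrt(np.mean(f(r.x)**2)),2)
for cam in("scene","side"):
  for s,nr in(("0",np.array([.545,-.1])),("6",toworld([.1,0]))):
    p=cv2.imread(f"pics/{cam}{s}.png")[:,:,::-1].copy(); print(cam,s,"lid",lid(cam,p,nr,.06),"spare",lid(cam,p,toworld([.057,.156]),.042))
    if s=="6":
      d=read_camera(cam)[1]; u,v=[int(round(t)) for t in proj(cam,[*toworld([.098,0]),.06])]
      k=calibration(cam);E=k["extrinsics"]
      for i in range(v-14,v+24,3):
        t=d[i,u]; s2=cv2.undistortPoints(np.float64([[[u,i]]]),k["intrinsics"],np.array([k["k1"],0,0,0]))[0,0]
        w=E[:3,:3].T@(np.array([s2[0]*t,-s2[1]*t,-t])-E[:3,3]); print(i,np.round(np.r_[todock(w[:2]),w[2]]*1e3,1))
E
```

```text
scene 0 lid (array([-162.6,   29.2]), np.float64(0.21)) spare (array([ 56.1, 155. ]), np.float64(0.2))
scene 6 lid (array([95.1,  1.1]), np.float64(0.26)) spare (array([ 56.1, 155. ]), np.float64(0.2))
231 [38.2 44.2 -0.8]
234 [48.8 36.4  4.7]
237 [78.4 13.4 62.1]
240 [86.7  7.3 63.4]
243 [93.1  2.8 59.4]
246 [101.1  -2.9  59.8]
249 [108.7  -8.4  59.6]
252 [117.2 -14.6  62. ]
255 [119.4 -15.7  45.4]
258 [117.8 -13.7  16.6]
261 [128.4 -21.6  25.6]
264 [134.2 -25.6  19.4]
267 [146.4 -34.8  34.5]
side 0 lid (array([-160.4,   31.7]), np.float64(0.17)) spare (array([ 50.7, 150. ]), np.float64(3.22))
side 6 lid (array([94.7,  2.5]), np.float64(0.22)) spare (array([ 51., 150.]), np.float64(3.23))
230 [-55.3 -39.7   2.9]
233 [-41.9 -36.7   1.7]
236 [-28.7 -33.7   0.5]
239 [82.1 -3.6 63.6]
242 [92.4 -1.3 61.5]
245 [106.6   2.1  62.3]
248 [119.5   5.1  62.2]
251 [127.1   6.6  58.7]
254 [130.1   6.9  52. ]
257 [122.1   4.   37.5]
260 [125.5   4.4  31. ]
263 [124.3   3.4  21.1]
266 [142.3   7.9  25.3]
```

```bash
python3 - <<'E'
from h import *
def lid(cam,p,near,z):
    m=cv2.inRange(cv2.cvtColor(p,cv2.COLOR_RGB2HSV),(5,130,90),(18,255,255))
    c0=proj(cam,[*near,z]); ys,xs=np.where(m>0); px=np.c_[xs,ys].astype(float); px=px[np.hypot(*(px-c0).T)<22]
    th=np.linspace(0,2*np.pi,90); ci=np.c_[np.cos(th),np.sin(th)]*.0315
    a=np.radians(np.arange(180,361,15)); n=np.c_[np.cos(a),np.sin(a)]; ho=(px@n.T).max(0)+.4
    f=lambda q:(np.array([proj(cam,[q[0]+x,q[1]+y,z]) for x,y in ci])@n.T).max(0)-ho
    r=least_squares(f,near,diff_step=1e-3,loss="soft_l1"); return todock(r.x[:2])
for s,yc,cx in((2,-.03,-.1625),(3,.03,-.0404),(4,.05,.0194),(5,.1,.103)):
    u,v=proj("scene",[.55,yc,.02]).astype(int); p=np.zeros((420,560,3),np.uint8)
    p[v-75:v+75,u-100:u+100]=cv2.resize(cv2.imread(f"pics/s{s}.png"),(200,150),interpolation=cv2.INTER_AREA)[:,:,::-1]
    nr=toworld([cx-.004,.029 if s==2 else 0]); l=lid("scene",p,nr,.06); r,e=rim("scene",p,toworld([cx,.029 if s==2 else 0])); print(s,"lid",np.round(l*1e3,1),"rim",np.round(r*1e3,1),"lag",np.round((r-l)*1e3,1))
E
```

```text
2 lid [-162.7   29.2] rim [-162.4   29.6] lag [0.3 0.4]
3 lid [-46.5   2.9] rim [-40.4   2.9] lag [6.1 0.1]
4 lid [12.9  2.1] rim [19.3  0.8] lag [ 6.3 -1.3]
5 lid [95.3  0.8] rim [100.    1.4] lag [4.7 0.6]
```

The cup's lag is steady at about 6 mm, so it is resting against the collar wall and is under the 10 mm limit. The carrier is firmly against the stop and the hand is clear, so I'm handing in.

```bash
python3 -c "
from plant import *
ctrl.hold(.3); print(readout.current_contact_force(),readout.current_time()); ctrl.sign_off()"
```

```text
[ 0.03974247 -0.45765582  0.44326786] 30.5167
the job is handed in; nothing more can be done
```

I pushed the carrier with the closed fingers in short, camera-corrected pushes through the gap and into the V stop. I then backed the hand off, raised it clear and handed the job in at 30.5 s; `sign_off()` gives no verdict.

**At the gate:** the carrier was within about 1 mm of the dock's middle line from 21 mm before the gate to 19 mm past it.

**At the stop:**
- The hand moved less than 1 mm as the push rose from 3 to 21 N, and the picture shows the carrier touching both bars.
- The estimates put the carrier's centre 102 to 104 mm past the gate, against 105 mm nominal and a 7 mm tolerance.

**Sauce cup:** it stands upright. It slid back about 6 mm inside its collar early in the push and stayed there, under the 10 mm limit.

**Other things:** the spare cup reads the same before and after to within 0.3 mm. The soy bottle reads within about 5 mm of its start. I did not re-measure the chilli bottle, jar, tin or spoon.

**Checks that disagreed:**
- The rim fit at the stop read 100 mm because the V hides part of the rim, so I did not rely on it there.
- One side-camera rim reading, just before the stop, was about 8 mm off.
- The networks put the sauce cup between 92 and 99 mm past the gate. My lid fit gave about 95 mm.

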